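# Stroke-check two claw cylinders and sort them

### The job

Before they go into the claw, stroke-check the two cylinders leaning in the rack: with each still in its cradle, push its rod in slowly along its own line; a good rod runs fully home, but if it tightens up part-way stop there, do not force it. Stand the good cylinder upright in the free part of the green tray and the one that binds upright in the free part of the red tray, setting them down gently with their rods left as the check left them, and leave the other parts lying about the rack and trays where they are.

Things in the scene. Friction and masses are not known exactly. Their poses are not given: they have to be found in the camera images.
- rack: Grey rack fixed to the bench, base 170 (x) by 225 (y) by 12 mm. Origin: centre of its underside; -x faces roughly the robot. Two open vee cradles (y = +60 mm holds A, -60 mm B) lean 25 degrees from vertical, top towards -x, carrying each cylinder from below. Each foot rests on a stop at x = 55, z = 36 mm inside a 14 mm toe lip: draw it out 20 mm or more along its own axis first.
- cyl_a: One of two identical aluminium jaw cylinders with blue bands: round barrel 52 mm in diameter, 130 mm long, about 0.6 kg with its rod. Origin: centre of its flat foot; z runs up the barrel to the rod end (barrel end at z = 130 mm). It starts leaning in its cradle, z 25 degrees from vertical; the cradle holds the lower 78 mm, the upper part is free on all sides.
- cyl_b: The other of two identical aluminium jaw cylinders with blue bands: round barrel 52 mm in diameter, 130 mm long, about 0.6 kg with its rod. Origin: centre of its flat foot; z runs up the barrel to the rod end (barrel end at z = 130 mm). It starts leaning in its cradle, z 25 degrees from vertical; the cradle holds the lower 78 mm, the upper part is free on all sides.
- pad_a (a point): Centre of the outer face of cylinder A's thrust pad: a flat steel disc 34 mm across, 10 mm thick, on an 18 mm piston rod on the barrel's axis. It stands 50 mm beyond the barrel end with the rod right out and 10 mm beyond it (pad resting on the barrel end) when fully home.
- pad_b (a point): Centre of the outer face of cylinder B's thrust pad: a flat steel disc 34 mm across, 10 mm thick, on an 18 mm piston rod on the barrel's axis. It stands 50 mm beyond the barrel end with the rod right out and 10 mm beyond it (pad resting on the barrel end) when fully home.
- stroke_a (a joint): Rod of cylinder A: metres pushed in, 0 right out, 0.040 fully home (end stop); starts at 0 to 0.006. No spring: it stays where left. A sound rod slides with a steady drag of about 4 N. A rod that binds tightens from about 18 mm in, resistance growing some 1.5 N per mm above the drag, and is solid by about 30 mm, well short of home.
- stroke_b (a joint): Rod of cylinder B: metres pushed in, 0 right out, 0.040 fully home (end stop); starts at 0 to 0.006. No spring: it stays where left. A sound rod slides with a steady drag of about 4 N. A rod that binds tightens from about 18 mm in, resistance growing some 1.5 N per mm above the drag, and is solid by about 30 mm, well short of home.
- rod_a: Piston rod of cylinder A with its thrust pad; origin on the axis, 50 mm below the pad's outer face; z along the rod, outwards.
- rod_b: Piston rod of cylinder B, the same.
- green_tray: Green tray, fixed to the bench: 190 (its x) by 150 (its y) by 30 mm high, walls and floor 5 mm thick. Origin: centre of its underside; floor at z = 5 mm. One end of it (towards its +x or its -x) already holds a part, the spacer or the bushing; the rest of the floor is free.
- red_tray: Red tray, fixed to the bench: 190 (its x) by 150 (its y) by 30 mm high, walls and floor 5 mm thick. Origin: centre of its underside; floor at z = 5 mm. One end of it (towards its +x or its -x) already holds a part, the spacer or the bushing; the rest of the floor is free.
- spacer: Blue spacer ring lying flat in one of the trays, 64 mm outside, 42 mm bore, 24 mm high. Origin: centre of its underside. Leave alone.
- bushing: Bronze bushing standing in the other tray, 52 mm outside diameter, 48 mm high. Origin: centre of its underside. Leave alone.
- claw_palm: Black claw palm lying behind the rack, 154 by 96 by 78 mm high. Origin: centre of its underside. Leave alone.
- keyed_shaft: Steel keyed shaft 190 mm long, 28 mm diameter (38 mm collar), lying on two dark vee blocks behind the rack. Origin: its middle, on the axis, y along it, about 40 mm above the bench. Leave alone.
- wrench: Steel wrench 190 mm long lying flat beyond the right side of the rack. Origin: underside, near its middle, x along it. Leave alone.
- oil_can: Closed yellow can, 60 mm diameter, 115 mm high, standing behind the left side of the rack. Origin: centre of its underside. Leave alone. (Farther out stand an arbor press with a long raised lever, left rear, about y 0.64, and a swing-arm lamp 0.35 m up, right rear, about x 0.8, y -0.4 m: keep clear.)

How it is judged:
By the outcome, as a careful person would: the job done as asked, in the order asked, and still so for the second after the job is handed in, with the robot touching nothing.
It also fails if it takes over 72 s, if anything falls off the work surface, if the arm or the gripper's body presses on something with over 40 N, if the wrist force passes 120 N, or if a joint passes its speed limit or range.

### The arm

A 6-joint arm with a two-finger parallel gripper is mounted at the origin on the work surface. World frame = base frame: x ahead of the robot, y to its left, z up, the work surface at z = 0. Lengths are in mm, angles in degrees, forces in N, time in s.
With the tool pointing down it reaches from about 275 to 725 mm from the base axis. Payload 15.9 kg.
Tool frame: the origin (TCP) lies at the very end of the fingers, on their centre line; the grasp point (between the pads) lies 19 mm behind it; y points along the fingers, x is the direction in which the jaws open and shut, and the axes are right-handed (so a half turn about y gives the same grasp; the last joint's range is limited). The gripper opens to 85 mm and grips with 20 to 120 N. Pads are 22 mm wide; open, the fingers measure 114 mm over their backs; the gripper's body (76 mm by 85 mm) begins 54 mm behind the grasp point. The pads swing forward as they close: fully open they stand 13 mm farther back than shut.
Start: joints at [70.818, 12.198, -1.971, 75.831, 0, 90], TCP at [164.284, 472.225, 231.306] pointing down, gripper open.
Joint ranges: [-170.91, 170.91], [-42.67, 98.43], [-65.05, 77.54], [-120.47, 116.71], [-90, 82.35], [-180, 180]. Speed limits (degrees/s): [108.29, 108.29, 136.94, 147.25, 180, 180].

### API

Orientations are given as a 3x3 rotation matrix whose columns are the frame's x, y, z axes.
In Python, from station import * gives the robot as it stands. The module is installed in compiled form; this text tells all that it offers. Calls block until the motion is done:
- goto(position, orientation): joint-space move of the TCP to a pose.
- move_l(position, ori=None, v=150): straight line of the TCP; ori=None keeps the orientation; v is the mean speed in mm/s.
- set_joints(angles): joint-space move.
- set_gripper(opening, squeeze=None): finger opening in mm; squeeze is the grip in N (None keeps the last); returns when the fingers have stopped.
- pause(seconds).
- inverse_kinematics(position, orientation): joint angles nearest the present ones, or None.
- sense(): the state.
- camera(name): name is "side" or "top" or "wrist"; returns a dict with "image" (400x640x3 uint8, red, green, blue), "z_map" (400x640 float32, mm along the optical axis (not along the pixel's ray), 0 where there is no reading), "intrinsics" (3x3 intrinsics, pixels), "k1" (the pictures are not rectified: a ray, as slopes to the right and down, at radius r is drawn at 1 + k1 r^2 times it, then the intrinsics apply), "rvec" (rotation vector, rad) and "tvec" (3), from world to camera coordinates, as OpenCV has them. Camera axes: x right, y down, z forward; pixel columns grow to the right and rows downward; lengths in mm; the calibration is good to about 2 mm. A picture is of the moment at which its call begins.
A pose or a line that the arm cannot do raises Unreachable and nothing moves.
- job_done(): hands the job in, once; it reports no verdict.
Trained networks look in a picture, given as the dict that the camera call returned (one of the last four; its "shot" number tells which), for a name from the list of things; names that differ only in an ending like _2 or _b are one class to them, and where a whole thing is asked for, a point or a joint stands for the part that bears it (a point fixed in the world has none). Each returns a list of dicts, best first, with "score" (0 to 1); they miss things now and then, are a little off and sometimes report something else, mostly with a low value. They report only what shows in the picture. A call takes as long as a camera call.
- silhouettes(target, picture): "pixels" (400x640 bool, what is visible of it) and "pixel" ([column, row] in pixels, amid what is visible of it).
The state is a dict: "t": time; "joint_positions": joint angles; "qvel": joint speeds; "joint_torque": joint torques, N m; "tool_pos": TCP position; "tool_rot": TCP orientation; "contact_force": force on the tool from outside, world axes, zero at the start; "torque": the same for the moment, N m; "grip_width": finger opening in mm.
Only numpy, scipy, OpenCV 4.12 (cv2) and the standard library are available. Lean on these libraries where they do the work, as an engineer would, in place of code of your own. Each camera call takes 0.05 s, during which the arm holds its last target.

## Working session

There is one attempt and no reset: what is moved stays moved. The work goes in short steps, each a Python script; the robot and the scene stay as the last script left them, time stands still between calls to the robot, and variables do not carry over. Pictures are saved under pics/ and viewed, and the job is handed in when it is done.

```bash
mkdir -p pics; ls; python3 - <<'E'
from station import *
import cv2
s=sense(); print({k:s[k] for k in s})
for n in ("side","top","wrist"):
    c=camera(n); cv2.imwrite(f"pics/{n}0.png",c["image"][:,:,::-1])
    print(n,c["intrinsics"].tolist(),c["k1"],c["rvec"],c["tvec"])
print(sense()["t"])
E
```

```text
pics
{'t': 0.0, 'joint_positions': array([ 7.08189233e+01,  1.22245381e+01, -2.00904218e+00,  7.58308075e+01,
        4.70269029e-04,  9.00021913e+01]), 'qvel': array([ 0.05070302,  0.04161839, -0.13941117, -0.00171902, -0.01839207,
       -0.09991577]), 'joint_torque': array([-3.65120439e-03, -6.86176944e+01,  4.87112474e+01,  1.75977987e-02,
       -2.05291240e-04, -8.00070529e-05]), 'tool_pos': array([164.16225523, 471.91945609, 230.81291668]), 'tool_rot': array([[ 3.28590641e-01, -3.76975000e-04, -9.44472365e-01],
       [ 9.44471772e-01, -1.05869567e-03,  3.28590857e-01],
       [-1.12377934e-03, -9.99999369e-01,  8.16475745e-06]]), 'contact_force': array([ 0.8858283 , -0.58991367,  0.44116282]), 'torque': array([ 0.05184293, -0.00893076, -0.00479798]), 'grip_width': 85.54469580519282}
side [[473.1087672536383, 0.0, 318.8960431249201], [0.0, 473.1087672536383, 196.98565398688686], [0.0, 0.0, 1.0]] -0.0444674954417941 [ 2.16765226 -0.70986796  0.34509454] [-481.35908551  337.96456223 1204.06415418]
top [[429.1980825582747, 0.0, 322.6734033561021], [0.0, 429.1980825582747, 195.11018804119158], [0.0, 0.0, 1.0]] -0.020516196143925247 [ 2.213526   -2.16128784  0.06634661] [   7.10085123  592.15379991 1214.13014796]
wrist [[337.6871192403339, 0.0, 314.64687758136193], [0.0, 337.6871192403339, 201.65203685724364], [0.0, 0.0, 1.0]] -0.004128340275132144 [-2.32944182 -1.65757133 -0.27620614] [-500.65460774  -42.42844338  379.74804657]
0.15
```

View pics/side0.png

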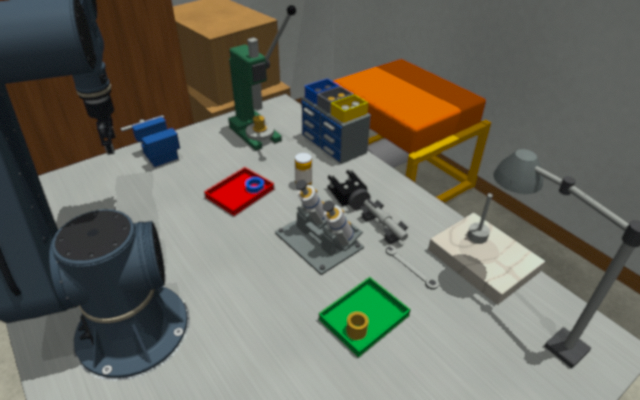

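View pics/top0.png

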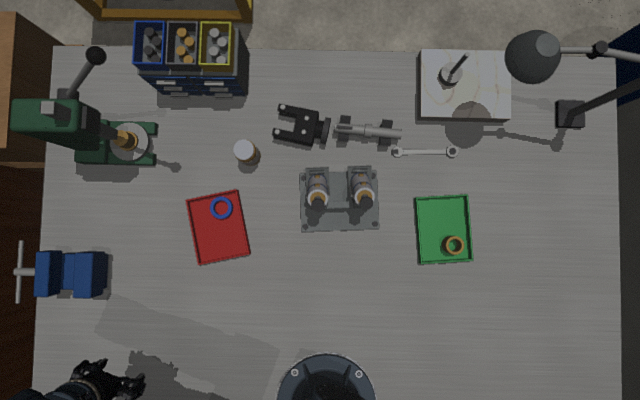

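View pics/wrist0.png

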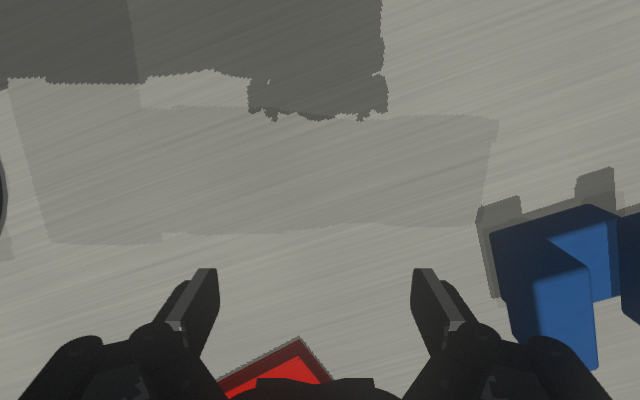

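The side view shows the red tray at (240,190) with the spacer at its far end. The rack with its two cylinders is at (320,235), and the green tray with the bushing is at (365,315). Next I'll measure poses with the networks and depth.

```bash
cat > h.py <<'E'
import numpy as np, cv2
from station import *
def cloud(c,mask):
    v,u=np.nonzero(mask&(c["z_map"]>0)); z=c["z_map"][v,u].astype(float)
    K=np.array(c["intrinsics"]); x=(u-K[0,2])/K[0,0]; y=(v-K[1,2])/K[1,1]
    D=np.array([c["k1"],0,0,0.]); p=cv2.undistortPoints(np.stack([u,v],1).astype(float)[:,None],K,D)[:,0]
    P=np.c_[p*z[:,None],z]
    R=cv2.Rodrigues(np.array(c["rvec"]))[0]; t=np.array(c["tvec"]).ravel()
    return (P-t)@R
def proj(c,W):
    return cv2.projectPoints(np.atleast_2d(np.array(W,float)),np.array(c["rvec"]),np.array(c["tvec"]).ravel(),np.array(c["intrinsics"]),np.array([c["k1"],0,0,0.]))[0][:,0]
E
python3 - <<'E'
from h import *
import pickle
out={}
for n in ("top","side"):
    c=camera(n)
    print(n)
    for t in ["rack","cyl_a","pad_a","green_tray","red_tray","spacer","bushing"]:
        for d in silhouettes(t,c)[:3]:
            m=d["pixels"]; P=cloud(c,m)
            print(t,round(d["score"],2),np.round(d["pixel"]),m.sum(),np.round(np.median(P,0)) if len(P) else None,np.round(np.percentile(P,[2,98],axis=0)).tolist() if len(P) else None)
            out.setdefault((n,t),[]).append((d["score"],m))
    out[n]=c
pickle.dump(out,open("o.pkl","wb"))
print(sense()["t"])
E
```

```text
top
rack 0.69 [337. 205.] 3630 [558. -25.  13.] [[492.0, -136.0, 4.0], [666.0, 85.0, 97.0]]
rack 0.44 [444. 230.] 3488 [ 508. -324.    6.] [[413.0, -402.0, -1.0], [596.0, -248.0, 33.0]]
cyl_a 0.89 [319. 194.] 566 [590.  34. 154.] [[546.0, 12.0, 64.0], [642.0, 57.0, 201.0]]
cyl_a 0.89 [364. 190.] 645 [598. -80. 154.] [[552.0, -108.0, 53.0], [653.0, -58.0, 200.0]]
cyl_a 0.69 [424. 151.] 461 [ 727. -281.    7.] [[712.0, -364.0, -0.0], [742.0, -180.0, 14.0]]
pad_a 0.52 [322. 202.] 120 [558.  34. 196.] [[544.0, 22.0, 168.0], [576.0, 46.0, 203.0]]
pad_a 0.51 [363. 204.] 138 [566. -84. 194.] [[552.0, -99.0, 164.0], [583.0, -72.0, 202.0]]
green_tray 0.9 [444. 227.] 3531 [ 509. -324.    5.] [[412.0, -403.0, -1.0], [596.0, -248.0, 32.0]]
red_tray 0.7 [217. 228.] 3257 [486. 325.   5.] [[400.0, 238.0, -1.0], [589.0, 403.0, 31.0]]
spacer 0.77 [224. 214.] 290 [547. 312.  27.] [[519.0, 282.0, 4.0], [579.0, 341.0, 33.0]]
bushing 0.79 [446. 251.] 237 [ 458. -344.   48.] [[438.0, -369.0, 9.0], [481.0, -323.0, 56.0]]
bushing 0.25 [423. 152.] 467 [ 727. -280.    7.] [[713.0, -366.0, -0.0], [742.0, -181.
[... 420 characters left out ...]
, 19.0, 155.0], [580.0, 50.0, 205.0]]
pad_a 0.44 [328. 206.] 126 [565. -89. 193.] [[550.0, -101.0, 161.0], [579.0, -72.0, 203.0]]
green_tray 0.67 [300. 186.] 103 [555.  30. 195.] [[542.0, 19.0, 168.0], [569.0, 49.0, 205.0]]
green_tray 0.61 [370. 312.] 3708 [ 514. -320.    7.] [[406.0, -405.0, 1.0], [599.0, -248.0, 33.0]]
red_tray 0.59 [236. 193.] 1548 [482. 324.  10.] [[396.0, 231.0, 2.0], [594.0, 406.0, 33.0]]
red_tray 0.57 [371. 313.] 3692 [ 515. -321.    7.] [[406.0, -405.0, 1.0], [599.0, -249.0, 33.0]]
spacer 0.58 [253. 185.] 202 [547. 305.  24.] [[519.0, 282.0, 5.0], [572.0, 340.0, 34.0]]
bushing 0.69 [356. 328.] 521 [ 454. -349.   39.] [[433.0, -373.0, 5.0], [479.0, -322.0, 56.0]]
0.95
```

```bash
cat > fit.py <<'E'
from h import *
import pickle
from scipy.optimize import least_squares
o=pickle.load(open("o.pkl","rb"))
def get(n,t,i): return cloud(o[n],o[(n,t)][i][1])
def rect(P,lo,hi):
    Q=P[(P[:,2]>lo)&(P[:,2]<hi),:2].astype(np.float32)
    r=cv2.minAreaRect(Q); return np.round(r[0],1),np.round(r[1],1),round(r[2],2)
for t,i,j in [("rack",0,0),("green_tray",0,1),("red_tray",0,0)]:
    a=get("top",t,i); b=get("side",t,j)
    for nm,P in (("top",a),("side",b),("both",np.r_[a,b])):
        print(t,nm,rect(P,7,18) if t=="rack" else rect(P,22,38))
def axis(psi,tilt=np.radians(25)):
    return np.array([-np.sin(tilt)*np.cos(psi),-np.sin(tilt)*np.sin(psi),np.cos(tilt)])
def res(p,Ps,full=False):
    a=axis(p[0]); r=[]
    for k,P in enumerate(Ps):
        f=np.array([p[1+2*k],p[2+2*k],36.]); d=P-f; s=d@a
        rad=np.linalg.norm(d-s[:,None]*a,axis=1)
        m=(s>20)&(s<122)
        r.append(np.where(m,rad-26,0))
        if full: print(k,m.sum(),np.round(np.percentile(s,[50,95,98,99.5]),1),np.round(np.median(np.abs(rad[m]-26)),2), "top pts:",np.round(np.percentile(s[rad<14],[10,50,90]),1))
    return np.concatenate(r)
for nm in ("top","side","both"):
    A=[get("top","cyl_a",0)] if nm=="top" else [get("side","cyl_a",1)] if nm=="side" else [get("top","cyl_a",0),get("side","cyl_a",1)]
    B=[get("top","cyl_a",1)] if nm=="top" else [get("side","cyl_a",0)] if nm=="side" else [get("top","cyl_a",1),get("side","cyl_a",0)]
    Ps=[np.concatenate(A),np.concatenate(B)]
    s=least_squares(res,[0,640,30,650,-85],args=(Ps,),loss="soft_l1",f_scale=2)
    p=s.x; print(nm,np.degrees(p[0]),np.round(p[1:],1),"sep",np.hypot(p[1]-p[3],p[2]-p[4]),"yaw from sep",np.degrees(np.arctan2(-(p[1]-p[3]),p[2]-p[4])))
    c=np.array([(p[1]+p[3])/2,(p[2]+p[4])/2]); print(" rack centre",c-55*np.array([np.cos(p[0]),np.sin(p[0])]))
    res(p,Ps,True)
E
python3 fit.py
```

```text
rack top (array([576.6, -25.2]), array([170., 225.]), 3.34)
rack side (array([576.4, -24.3]), array([172.8, 229.7]), 3.82)
rack both (array([576.4, -24.3]), array([172.8, 229.7]), 3.82)
green_tray top (array([ 504.6, -326.1]), array([188. , 152.2]), 4.92)
green_tray side (array([ 503.8, -324.8]), array([193.8, 153.1]), 4.84)
green_tray both (array([ 503.9, -325.2]), array([193.8, 154. ]), 4.88)
red_tray top (array([493.5, 320.7]), array([189.2, 151.3]), 13.38)
red_tray side (array([494.9, 319.7]), array([192.1, 154.4]), 14.25)
red_tray both (array([494.8, 319.7]), array([192.6, 154.6]), 14.02)
top 3.4288412320917887 [628.3  38.  635.7 -81.9] sep 120.11937753273848 yaw from sep 3.521877084509946
 rack centre [577.08687017 -25.27115117]
0 233 [127.9 177.1 178.  178.6] 0.5 top pts: [129.4 174.2 177.6]
1 252 [127.6 175.4 176.7 177.5] 0.58 top pts: [130.4 173.2 176.2]
side 3.2732787448608405 [630.4  40.  637.3 -79.9] sep 120.06879793978297 yaw from sep 3.306555309498937
 rack centre [578.9625794  -23.09125157]
0 207 [129.1 179.1 180.3 181.5] 0.91 top pts: [131.4 155.9 180. ]
1 269 [126.9 177.3 179.  179.7] 0.71 top pts: [132.5 173.6 178.1]
both 2.326596432923283 [628.8  38.7 636.1 -81.2] sep 120.11330226810281 yaw from sep 3.4810017049507387
 rack centre [577.50703547 -23.50552624]
0 440 [128.2 177.9 178.9 180.3] 1.11 top pts: [130.2 174.3 178.4]
1 522 [127.5 176.2 177.7 179. ] 1.08 top pts: [131.1 173.2 176.9]
```

```bash
python3 - <<'E'
import pickle,cv2
o=pickle.load(open("o.pkl","rb"))
a=o["top"]["image"][140:280,170:490,::-1]; cv2.imwrite("pics/t1.png",cv2.resize(a,None,fx=2.5,fy=2.5,interpolation=cv2.INTER_CUBIC))
a=o["side"]["image"][150:360,190:430,::-1]; cv2.imwrite("pics/s1.png",cv2.resize(a,None,fx=2.8,fy=2.8,interpolation=cv2.INTER_CUBIC))
E
```

```text
(no output)
```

View pics/t1.png

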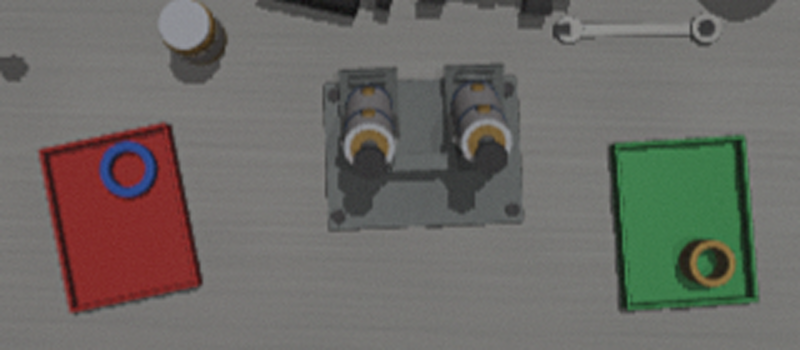

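View pics/s1.png

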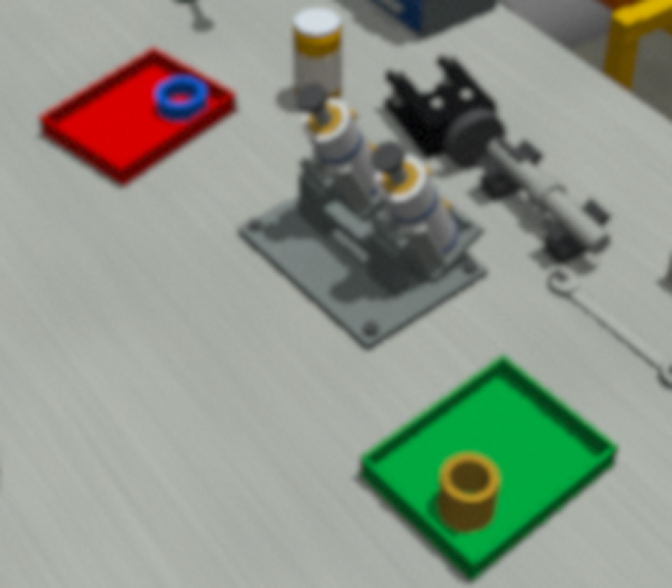

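Both trays, the rack and the cylinders measure consistently, with the top and side views agreeing to about 2 mm. Next I move to the approach above rod A with the gripper closed.

```bash
cat >> h.py <<'E'
psi=np.radians(3.4); til=np.radians(25)
xr=np.array([np.cos(psi),np.sin(psi),0]); yr=np.array([-np.sin(psi),np.cos(psi),0])
ax=-np.sin(til)*xr+np.cos(til)*np.array([0,0,1.])
rc=np.array([577.5,-24.5,0])
foot={"a":rc+55*xr+60*yr+[0,0,36],"b":rc+55*xr-60*yr+[0,0,36]}
Rt=np.stack([yr,-ax,np.cross(yr,-ax)],1)
def down(yaw):  # jaw axis x at angle yaw in world, pointing down
    x=np.array([np.cos(yaw),np.sin(yaw),0]); y=np.array([0,0,-1.]); return np.stack([x,y,np.cross(x,y)],1)
def along(k,off=(0,0,0)): 
    return float((sense()["tool_pos"]-foot[k])@ax)
E
python3 - <<'E'
from h import *
gt=np.array([504.3,-325.5,0])+45*np.array([np.cos(.085),np.sin(.085),0]); rt=np.array([494.3,320,0])-43*np.array([np.cos(.243),np.sin(.243),0])
print(foot,gt,rt)
for k in "ab":
  for s in (210,170,92): print(k,s,np.round(inverse_kinematics(foot[k]+s*ax,Rt),1))
for n,p in(("g",gt),("r",rt)):
  for z in (100,180): 
    for y in (60,90,120,150): print(n,z,y,inverse_kinematics(p+[0,0,z],down(np.radians(y))).round(1) if inverse_kinematics(p+[0,0,z],down(np.radians(y))) is not None else None)
set_gripper(0,40); t0=sense()["t"]
print(t0)
goto(foot["a"]+215*ax,Rt); s=sense(); print(s["t"],s["tool_pos"]-foot["a"]-215*ax,s["contact_force"],s["grip_width"])
for i in range(4): print(sense()["contact_force"]@ax,sense()["t"])
c=camera("wrist"); cv2.imwrite("pics/w1.png",c["image"][:,:,::-1])
print(sense()["t"], proj(c,[foot["a"]+177*ax,foot["a"]+130*ax,foot["b"]+177*ax]))
E
```

```text
{'a': array([628.84480812,  38.65624022,  36.        ]), 'b': array([635.96157295, -81.13253913,  36.        ])} [ 549.13753535 -321.67960427    0.        ] [452.56331863 309.65353065   0.        ]
a 210 [  3.6  -4.7 -27.2  42.5  -0.1   0.2]
a 170 [  3.6  -1.4 -29.5  36.9  -0.1   0.2]
a 92 [  3.6   6.  -32.8  26.2  -0.1   0.1]
b 210 [-12.8  -2.5 -25.   43.4   6.8 -14.8]
b 170 [-12.2   0.7 -27.3  37.8   6.5 -14.2]
b 92 [-11.1   7.8 -30.6  27.3   6.1 -13.2]
g 100 60 [-30.4  31.2   6.5  65.3   0.   -0.4]
g 100 90 [-30.4  31.2   6.5  65.3   0.  -30.4]
g 100 120 [-30.4  31.2   6.5  65.3   0.  -60.4]
g 100 150 [-30.4  31.2   6.5  65.3   0.  -90.4]
g 180 60 [-30.4  29.5  15.4  75.9   0.   -0.4]
g 180 90 [-30.4  29.5  15.4  75.9   0.  -30.4]
g 180 120 [-30.4  29.5  15.4  75.9   0.  -60.4]
g 180 150 [-30.4  29.5  15.4  75.9   0.  -90.4]
r 100 60 [34.4 21.2 -9.2 59.7  0.  64.4]
r 100 90 [34.4 21.2 -9.2 59.7  0.  34.4]
r 100 120 [34.4 21.2 -9.2 59.7  0.   4.4]
r 100 150 [ 34.4  21.2  -9.2  59.7   0.  -25.6]
r 180 60 [34.4 18.7 -0.8 70.5  0.  64.4]
r 180 90 [34.4 18.7 -0.8 70.5  0.  34.4]
r 180 120 [34.4 18.7 -0.8 70.5  0.   4.4]
r 180 150 [ 34.4  18.7  -0.8  70.5   0.  -25.6]
1.7167
3.775 [-0.00306854  0.57393982  0.00305693] [ 0.06159846 -0.65641535  0.5381709 ] -0.0022429891898652107
0.4782140306266746 3.775
0.4782140306266746 3.775
0.4782140306266746 3.775
0.4782140306266746 3.775
3.825 [[311.95682381 237.00713123]
 [312.35707575 209.16470679]
 [106.53631689 236.90344442]]
```

View pics/w1.png

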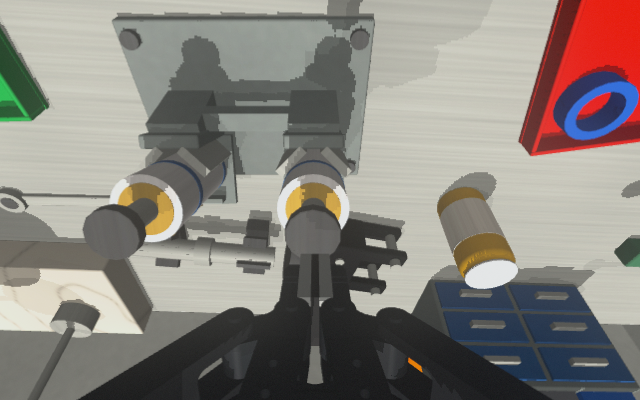

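In the wrist view pad A is at (312,233), which matches my prediction of (312,237). Pad B is at (115,232), about 8 px from its prediction, so I'll refine with wrist depth.

```bash
python3 - <<'E'
from h import *
from scipy.optimize import least_squares
c=camera("wrist")
for d in silhouettes("pad_a",c)[:4]:
    P=cloud(c,d["pixels"]); print(round(d["score"],2),np.round(d["pixel"]),d["pixels"].sum(),np.median(P,0).round(1))
V,U=np.mgrid[:400,:640]
full=np.ones((400,640),bool); P=cloud(c,full)
for k in "ab":
    d=P-foot[k]; s=d@ax; q=np.c_[d@xr*np.cos(til)+d[:,2]*np.sin(til), d@yr]  # lateral coords
    r=np.hypot(*q.T)
    m=(s>150)&(s<200)&(r<30)
    F=m&(np.abs(s-np.percentile(s[m],90))<3)
    print(k,m.sum(),"s pct",np.percentile(s[m],[10,50,90,97]).round(1),"face n",F.sum(),"minmax lat",np.percentile(q[F],[1,99],axis=0).round(1).tolist())
    if F.sum()>20: print(" circle",cv2.minEnclosingCircle(q[F].astype(np.float32)))
    m=(s>85)&(s<126)&(r<36)&(r>15)
    f=lambda p:np.hypot(q[m,0]-p[0]-p[2]*(s[m]-105)/100,q[m,1]-p[1]-p[3]*(s[m]-105)/100)-26
    so=least_squares(f,[0,0,0,0],loss="soft_l1",f_scale=1); print(" barrel n",m.sum(),so.x.round(2),np.median(abs(so.fun)).round(2))
    m=(s>126)&(s<136)&(r>12)&(r<30); print(" barrel end s",np.median(s[m]),m.sum())
E
```

```text
0.58 [120. 227.] 3070 [563.  -81.3 191.2]
0.56 [315. 229.] 2406 [552.8  34.4 193.2]
a 2340 s pct [173.7 175.1 175.9 176.3] face n 2165 minmax lat [[-16.2, -15.2], [11.7, 16.0]]
 circle ((-0.4325869679450989, 0.29767903685569763), 17.00543212890625)
 barrel n 713 [ 0.03  0.27  0.71 -0.14] 0.11
 barrel end s 129.39855362756825 2047
b 2723 s pct [169.  173.7 174.6 174.9] face n 2294 minmax lat [[-15.9, -14.6], [15.2, 16.3]]
 circle ((-0.1046915054321289, 0.5003677010536194), 17.283781051635742)
 barrel n 1566 [ 0.18  0.18  0.36 -0.7 ] 0.19
 barrel end s 129.25861098577096 2447
```

Lateral errors are under 0.5 mm. Pad A is about 46 mm beyond its barrel end and pad B about 44.5 mm. I'll start the stroke check on A, stepping slowly with the force watched.

```bash
cat >> h.py <<'E'
def push(k,start,stop,step=1.0,v=12,lim=9.0,base=0.0,hard=None):
    """step in along the axis; stop when axial force over base exceeds lim"""
    s=start; hist=[]
    while s>stop:
        s=max(stop,s-step); move_l(foot[k]+s*ax,v=v)
        S=sense(); f=float(S["contact_force"]@ax)-base
        sa=float((S["tool_pos"]-foot[k])@ax); hist.append((round(S["t"],2),round(s,1),round(sa,2),round(f,2)))
        if f>lim: break
    return hist
E
python3 - <<'E'
from h import *
move_l(foot["a"]+179*ax,v=80)
S=sense(); b=float(S["contact_force"]@ax); print(S["t"],"base",b)
for h in push("a",179,163,base=b): print(h)
E
```

```text
4.525 base 0.30921532240579375
(4.78, 178.0, 178.31, -0.15)
(5.03, 177.0, 177.03, 0.14)
(5.28, 176.0, 175.95, -0.3)
(5.53, 175.0, 174.92, -0.56)
(5.78, 174.0, 173.92, -0.73)
(6.03, 173.0, 172.9, -0.2)
(6.28, 172.0, 171.94, -0.06)
(6.53, 171.0, 170.91, -0.05)
(6.78, 170.0, 169.93, 0.66)
(7.03, 169.0, 168.91, -0.13)
(7.28, 168.0, 167.92, -1.3)
(7.53, 167.0, 166.93, 0.41)
(7.78, 166.0, 165.93, -0.17)
(8.03, 165.0, 164.93, -0.89)
(8.28, 164.0, 163.93, -0.7)
(8.53, 163, 162.93, -0.52)
```

```bash
python3 - <<'E'
from h import *
c=camera("wrist"); cv2.imwrite("pics/w2.png",c["image"][:,:,::-1]); S=sense(); print(S["t"],S["contact_force"],S["torque"],S["joint_torque"],S["tool_pos"]-foot["a"]-163*ax,S["grip_width"])
P=cloud(c,np.ones((400,640),bool))
for k in "ab":
    d=P-foot[k]; s=d@ax; r=np.hypot(d@xr*np.cos(til)+d[:,2]*np.sin(til), d@yr)
    m=(s>134)&(s<185)&(r<17); print(k,m.sum(),np.percentile(s[m],[2,10,25,50,75,90,98]).round(1))
E
```

```text
8.575 [ 0.25418606 -0.14812513 -0.016456  ] [-0.07729289  0.37255167 -0.0438051 ] [ 5.10891023e-04 -5.09146965e+01  5.22727203e+01 -6.20838583e+00
 -5.72312900e-03 -1.79788907e-05] [-0.02043051 -0.00199791 -0.08973845] -0.01898175400831267
a 2817 [154.3 159.2 161.5 162.6 176.  181.5 184.4]
b 5355 [136.5 146.4 169.2 173.6 174.1 174.5 175. ]
```

View pics/w2.png

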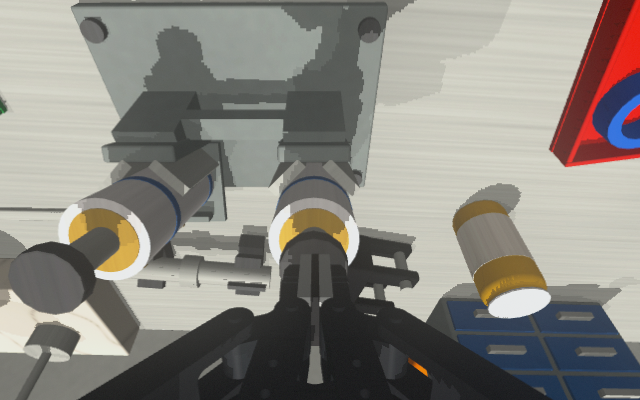

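The pad followed the fingers to about 162.6 mm, a stroke of about 16.7 mm, but the settled force reading shows no drag. I'll try gentler steps and see whether the force shows.

```bash
python3 - <<'E'
from h import *
for s,v in ((162.5,3),(162,3),(161,5)):
    move_l(foot["a"]+s*ax,v=v); S=sense()
    print(round(S["t"],3),s,round(float((S["tool_pos"]-foot["a"])@ax),3),(S["contact_force"]@ax).round(2),S["contact_force"].round(2),S["torque"].round(3),S["joint_torque"].round(2),S["qvel"].round(3))
E
```

```text
8.892 162.5 162.484 1.79 [-0.6   0.01  1.69] [-0.017  0.45   0.004] [-0.000e+00 -5.059e+01  5.218e+01 -6.310e+00 -1.000e-02  0.000e+00] [-0.019  0.029  0.104 -0.027  0.033 -0.037]
9.208 162 162.006 0.72 [-0.93  0.12  0.37] [-0.039  0.477 -0.036] [-0.000e+00 -5.043e+01  5.210e+01 -6.370e+00 -1.000e-02  0.000e+00] [-0.058 -0.002  0.111  0.014 -0.032  0.069]
9.558 161 160.957 1.51 [-1.18  0.03  1.11] [-0.036  0.41   0.006] [-1.000e-02 -5.064e+01  5.204e+01 -6.310e+00 -1.000e-02 -0.000e+00] [ 0.015 -0.115  0.042  0.058 -0.035  0.07 ]
```

```bash
python3 - <<'E'
from h import *
def rd():
    S=sense(); print(round(S["t"],3),round(float((S["tool_pos"]-foot["a"])@ax),3),(S["contact_force"]@ax).round(2),S["torque"].round(3),S["joint_torque"].round(3)[1:4])
for i in range(3): pause(0.02); rd()
for s in (160,159):
    move_l(foot["a"]+s*ax,v=5); rd()
    for i in range(4): pause(0.01); rd()
E
```

```text
9.575 160.946 0.19 [-0.09   0.458 -0.005] [-50.662  52.041  -6.301]
9.592 160.95 1.3 [-0.028  0.372 -0.009] [-50.694  52.049  -6.291]
9.608 160.938 1.0 [-0.011  0.39   0.02 ] [-50.725  52.056  -6.28 ]
9.958 159.974 2.38 [-0.042  0.555  0.006] [-50.026  51.817  -6.495]
9.967 159.965 3.68 [-0.014  0.559  0.004] [-50.027  51.815  -6.493]
9.975 159.976 2.82 [-0.013  0.476  0.059] [-50.03   51.816  -6.492]
9.983 159.97 3.56 [-0.014  0.514 -0.05 ] [-50.036  51.817  -6.489]
9.992 159.992 2.44 [-0.084  0.549  0.005] [-50.043  51.819  -6.487]
10.342 159.02 4.41 [-0.034  0.61   0.007] [-49.433  51.605  -6.677]
10.35 159.026 3.75 [-0.033  0.581 -0.013] [-49.428  51.602  -6.677]
10.358 158.987 4.81 [0.009 0.588 0.011] [-49.422  51.599  -6.676]
10.367 159.01 4.21 [0.027 0.601 0.039] [-49.418  51.597  -6.676]
10.375 159.003 5.08 [-0.036  0.619 -0.037] [-49.416  51.595  -6.675]
```

The force is climbing about 1.5 N/mm from roughly 18.5 mm of stroke. That is the binding signature, so I'll take one more small step to confirm it.

```bash
python3 - <<'E'
from h import *
def rd():
    S=sense(); print(round(S["t"],3),round(float((S["tool_pos"]-foot["a"])@ax),3),(S["contact_force"]@ax).round(2),S["torque"].round(3),S["joint_torque"].round(3)[1:4])
move_l(foot["a"]+158*ax,v=5); rd()
for i in range(4): pause(0.01); rd()
E
```

```text
10.725 158.061 6.57 [-0.021  0.666  0.078] [-48.96   51.42   -6.823]
10.733 158.031 5.63 [-0.06   0.641  0.052] [-48.948  51.415  -6.823]
10.742 158.051 6.6 [-0.039  0.669 -0.015] [-48.933  51.408  -6.824]
10.75 158.04 6.74 [0.026 0.692 0.018] [-48.918  51.401  -6.825]
10.758 158.071 6.44 [-0.06   0.651  0.002] [-48.904  51.395  -6.826]
```

A binds, and I've stopped at about 21 mm. I'll back off along the axis and check B.

```bash
python3 - <<'E'
from h import *
def rd(k,s):
    S=sense(); f=float(S["contact_force"]@ax); print(round(S["t"],2),s,round(float((S["tool_pos"]-foot[k])@ax),2),round(f,2),S["torque"].round(2)[1],S["joint_torque"].round(2)[1:4]); return f
move_l(foot["a"]+190*ax,v=120)
move_l(foot["b"]+190*ax,v=150)
move_l(foot["b"]+177*ax,v=60); rd("b",177)
s=177
while s>150:
    st=3 if s>164 else 1.5
    s-=st; move_l(foot["b"]+s*ax,v=14 if s>164 else 7)
    f=rd("b",s)
    if f>6: print("STOP"); break
E
```

```text
12.49 177 176.45 -1.41 0.39 [-52.02  52.06  -6.26]
12.86 174 174.03 0.63 0.37 [-52.97  52.55  -6.09]
13.22 171 170.89 -0.4 0.4 [-53.33  52.4   -6.07]
13.59 168 167.89 -0.05 0.33 [-53.6   52.26  -6.06]
13.96 165 164.86 0.18 0.37 [-53.9   52.16  -6.07]
14.53 162 161.93 -0.58 0.41 [-54.28  52.08  -6.01]
14.9 160.5 160.42 0.11 0.37 [-54.43  52.    -6.  ]
15.27 159.0 158.92 0.47 0.35 [-54.58  51.95  -6.01]
15.63 157.5 157.43 -0.99 0.38 [-54.74  51.89  -6.01]
16.0 156.0 155.92 -0.27 0.42 [-54.89  51.83  -6.01]
16.37 154.5 154.41 0.6 0.38 [-55.04  51.77  -6.01]
16.73 153.0 152.94 0.87 0.42 [-55.19  51.71  -6.01]
17.1 151.5 151.42 0.58 0.39 [-55.35  51.65  -6.01]
17.47 150.0 149.92 -0.32 0.34 [-55.5   51.59  -6.01]
```

```bash
python3 - <<'E'
from h import *
def rd(k,s):
    S=sense(); f=float(S["contact_force"]@ax); print(round(S["t"],2),round(s,2),round(float((S["tool_pos"]-foot[k])@ax),2),round(f,2),S["torque"].round(2)[1],S["joint_torque"].round(2)[1:4]); return f
s=150
for s in (148,146,144,142.5,141.3):
    move_l(foot["b"]+s*ax,v=9)
    if rd("b",s)>6: print("STOP"); break
else:
    while s>137.2:
        s-=0.25 if s<140.6 else 0.4; move_l(foot["b"]+s*ax,v=4)
        if rd("b",s)>7: print("STOP"); break
c=camera("wrist"); cv2.imwrite("pics/w3.png",c["image"][:,:,::-1])
E
```

```text
17.84 148 147.91 0.08 0.41 [-55.68  51.5   -6.03]
18.22 146 145.93 0.0 0.36 [-55.88  51.42  -6.03]
18.59 144 143.9 0.5 0.41 [-56.09  51.33  -6.03]
18.91 142.5 142.41 -0.77 0.43 [-56.25  51.27  -6.03]
19.19 141.3 141.21 0.26 0.35 [-56.38  51.22  -6.03]
19.44 140.9 140.87 -0.18 0.38 [-56.34  51.18  -6.01]
19.69 140.5 140.49 1.26 0.43 [-56.03  51.1   -6.12]
19.94 140.25 140.28 1.92 0.46 [-55.74  51.04  -6.21]
20.19 140.0 140.0 2.21 0.47 [-55.33  50.94  -6.33]
20.44 139.75 139.94 8.39 0.81 [-53.28  50.63  -6.97]
STOP
```

View pics/w3.png

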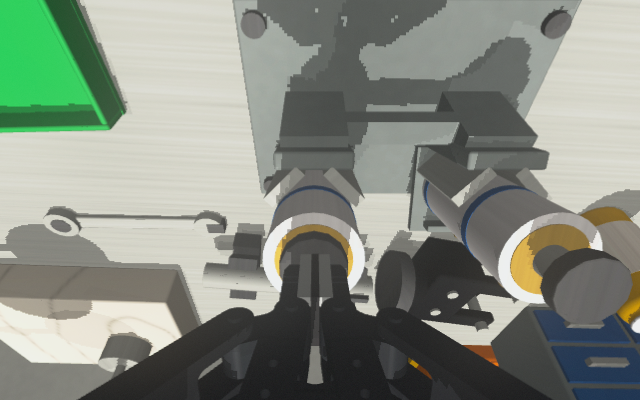

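B ran fully home: the hard stop was felt at 139.9 mm against a nominal 140, with only light drag on the way. Next I confirm the stop, then grasp B.

```bash
python3 - <<'E'
from h import *
def rd(k):
    S=sense(); f=float(S["contact_force"]@ax); print(round(S["t"],2),round(float((S["tool_pos"]-foot[k])@ax),2),round(f,2),S["contact_force"].round(1),round(S["grip_width"],1)); return f
move_l(foot["b"]+139.6*ax,v=4); rd("b")
move_l(foot["b"]+175*ax,v=150)
set_gripper(85,60); rd("b")
move_l(foot["b"]+92*ax,v=90); rd("b")
set_gripper(40,60); rd("b")
c=camera("wrist"); cv2.imwrite("pics/w4.png",c["image"][:,:,::-1])
E
```

```text
20.74 139.91 10.53 [-7.2 -0.8  8.3] 0.1
21.91 175.02 -0.6 [-0.2 -0.5 -0.8] 85.2
22.98 92.44 0.67 [-0.6  0.1  0.5] 85.1
23.39 92.57 8.73 [-5.2 -2.4  7.2] 51.0
```

View pics/w4.png

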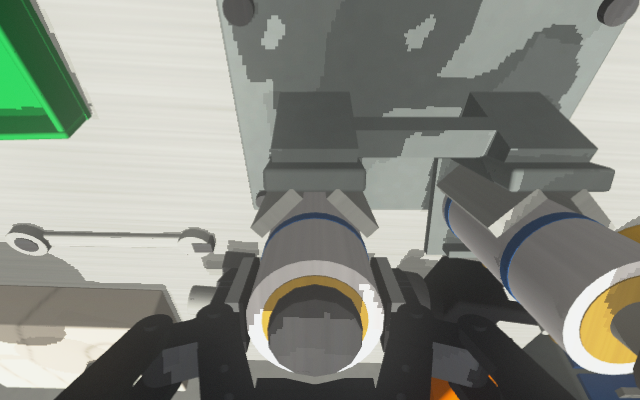

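The picture shows cylinder B centred between the fingers at (315,310), with a width of 51 mm and the pad home on the barrel end. I'll draw it out along its axis and carry it to the green tray.

```bash
python3 - <<'E'
from h import *
def rd(m=""):
    S=sense(); print(m,round(S["t"],2),S["tool_pos"].round(1),S["contact_force"].round(1),S["torque"].round(2),round(S["grip_width"],1)); return S
move_l(foot["b"]+122*ax,v=50); rd("drawn 30")
move_l(foot["b"]+180*ax,v=110); rd("out")
G=np.array([549.1,-321.7,0]); Rd=down(np.radians(75))
goto(G+[0,0,155],Rd); rd("over")
c=camera("wrist"); cv2.imwrite("pics/w5.png",c["image"][:,:,::-1])
c=camera("side"); cv2.imwrite("pics/s5.png",cv2.resize(c["image"][150:370,250:450,::-1],None,fx=2.5,fy=2.5))
E
```

```text
drawn 30 24.19 [584.7 -84.6 146.8] [ 3.4 -4.4 -2.1] [-0.92 -0.06 -0.47] 51.3
out 24.87 [559.5 -85.4 197.9] [ 0.4  0.4 -8. ] [-0.03  1.05 -0.  ] 51.1
over 25.82 [ 549.4 -321.5  154.2] [-0.6  0.1 -8.1] [0.11 0.15 0.  ] 51.3
```

View pics/w5.png

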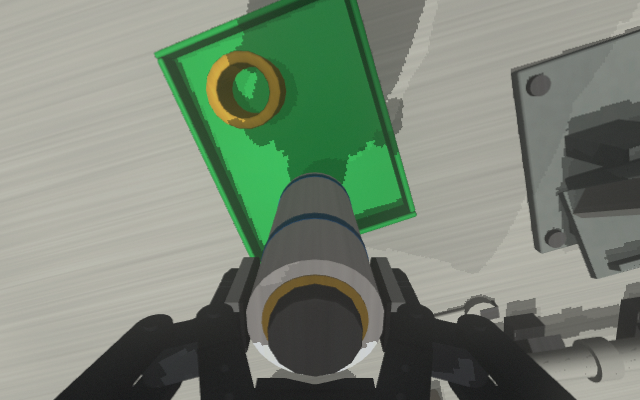

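View pics/s5.png

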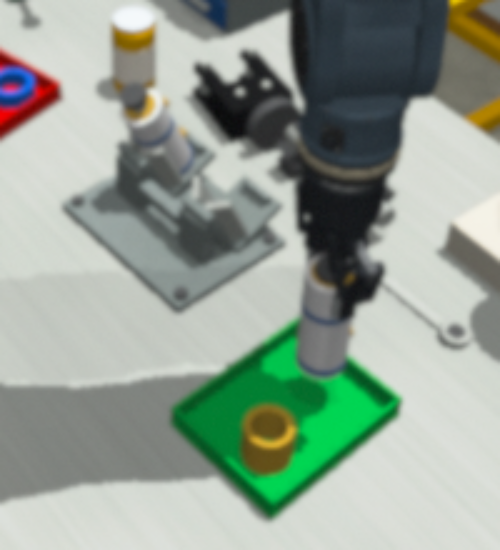

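B hangs upright over the free end of the green tray, with the bushing at (245,90) in the wrist view and well clear. I'll lower it gently.

```bash
cat >> h.py <<'E'
def setdown(XY,Rd,z0,zmin,dz=0.4,lim=2.5):
    move_l([XY[0],XY[1],z0],v=50); pause(0.1)
    b=np.mean([sense()["contact_force"][2]]); z=z0; print("base",b,sense()["tool_pos"].round(1),sense()["t"])
    while z>zmin:
        z-=dz; move_l([XY[0],XY[1],z],v=4); S=sense(); f=S["contact_force"][2]-b
        print(round(S["t"],2),round(z,2),S["tool_pos"][2].round(2),round(f,2),S["torque"].round(2))
        if f>lim: print("contact"); return True
    return False
E
python3 - <<'E'
from h import *
setdown([549.1,-321.7],None,100.5,95)
E
```

```text
base -7.833315932082384 [ 549.3 -321.8  100.8] 27.2583
27.51 100.1 100.13 -0.35 [-0.02  0.07 -0.02]
27.76 99.7 99.67 0.41 [ 0.01 -0.12  0.01]
28.01 99.3 99.28 0.41 [ 0.02  0.05 -0.01]
28.26 98.9 98.83 0.04 [-0.   -0.08  0.02]
28.51 98.5 98.49 -0.86 [ 0.01  0.07 -0.03]
28.76 98.1 98.07 0.24 [-0.06 -0.07 -0.03]
29.01 97.7 97.8 1.72 [ 0.05  0.1  -0.01]
29.26 97.3 97.76 9.1 [ 0.29  0.31 -0.03]
contact
```

```bash
python3 - <<'E'
from h import *
move_l([549.1,-321.7,97.75],v=4)
set_gripper(85); S=sense(); print(S["t"],S["contact_force"].round(1),S["grip_width"])
move_l([549.1,-321.7,185],v=120)
c=camera("wrist"); cv2.imwrite("pics/w6.png",c["image"][:,:,::-1]); print(sense()["t"])
E
```

```text
29.95 [-0.2 -0.8 -0.1] 85.21764781126541
30.875
```

View pics/w6.png

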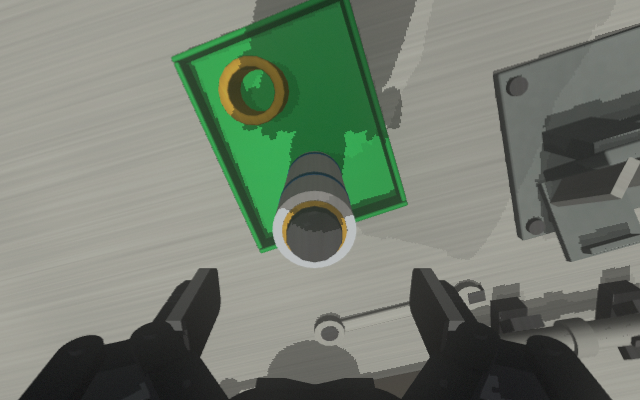

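B is standing upright in the green tray at (315,230) with its rod home and clear of the bushing. Now for A.

```bash
python3 - <<'E'
from h import *
goto(foot["a"]+225*ax,Rt)
c=camera("wrist"); cv2.imwrite("pics/w7.png",c["image"][:,:,::-1])
P=cloud(c,np.ones((400,640),bool)); k="a"
d=P-foot[k]; s=d@ax; q=np.c_[d@xr*np.cos(til)+d[:,2]*np.sin(til), d@yr]; r=np.hypot(*q.T)
m=(s>140)&(s<185)&(r<22); t=np.percentile(s[m],90); F=m&(abs(s-t)<3)
print(sense()["t"],"face s",np.median(s[F]),cv2.minEnclosingCircle(q[F].astype(np.float32)))
m=(s>126)&(s<136)&(r>12)&(r<30); print(" barrel end s",np.median(s[m]),m.sum())
E
```

```text
32.275 face s 157.74641280899704 ((-0.2753779888153076, 0.3636910617351532), 16.963502883911133)
 barrel end s 129.4131084008818 1778
```

View pics/w7.png

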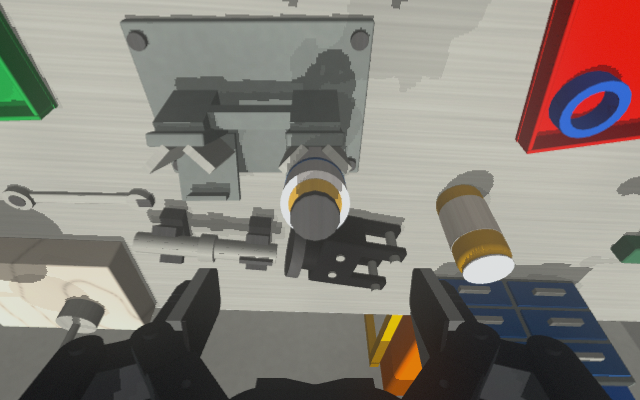

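Pad A is centred at (315,215) and still at 157.7 mm, a stroke of about 22 mm. I'll grasp higher on this barrel so the gripper body stays clear of the rod.

```bash
python3 - <<'E'
from h import *
def rd(m=""):
    S=sense(); print(m,round(S["t"],2),S["tool_pos"].round(1),S["contact_force"].round(1),S["torque"].round(2),round(S["grip_width"],1)); return S
move_l(foot["a"]+110*ax,v=130); rd("near")
move_l(foot["a"]+97*ax,v=50); print(rd("at")["tool_pos"]@ax-foot["a"]@ax)
set_gripper(40,60); print(rd("gripped")["tool_pos"]@ax-foot["a"]@ax)
move_l(foot["a"]+127*ax,v=50); rd("drawn 30")
move_l(foot["a"]+182*ax,v=110); rd("out")
G=np.array([452.6,309.7,0]); Rd=down(np.radians(110))
goto(G+[0,0,158],Rd); rd("over")
c=camera("wrist"); cv2.imwrite("pics/w8.png",c["image"][:,:,::-1])
E
```

```text
near 33.31 [582.7  35.8 136.4] [ 1.1 -0.7  0.1] [-0.01  0.35 -0.  ] 85.2
at 33.72 [587.7  36.2 123.5] [ 0.   0.3 -0.1] [-0.05  0.37 -0.01] 85.2
96.73954414909079
gripped 34.12 [588.1  35.9 124.5] [-4.5 -2.5  6.1] [-0.58  0.72 -0.22] 51.2
97.42817570511431
drawn 30 34.88 [575.4  35.3 151.1] [ 1.8 -4.8 -1.7] [-0.97 -0.   -0.48] 51.3
out 35.52 [551.6  34.3 199.8] [ 0.2  0.6 -6.1] [-0.09  0.97 -0.02] 50.8
over 36.66 [453.2 308.9 158. ] [-0.  -0.7 -5.3] [-0.07 -0.   -0.  ] 51.3
```

View pics/w8.png

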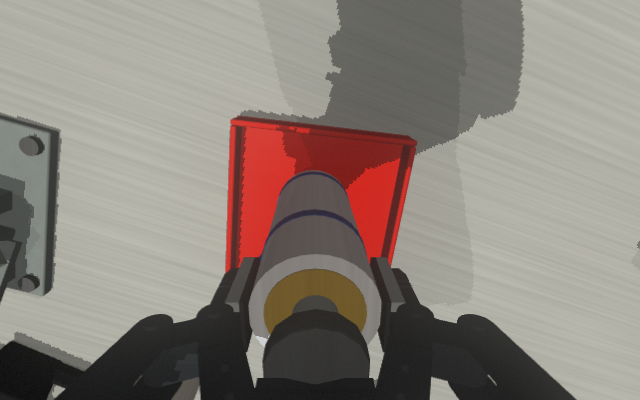

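A hangs upright over the free near end of the red tray. I'll lower it.

```bash
python3 - <<'E'
from h import *
ok=setdown([452.6,309.7],None,105,99.5,dz=0.35)
if ok:
    S=sense(); z=S["tool_pos"][2]; move_l([452.6,309.7,z],v=4)
    set_gripper(85); S=sense(); print(S["t"],S["contact_force"].round(1),S["grip_width"])
    move_l([452.6,309.7,215],v=120)
    c=camera("wrist"); cv2.imwrite("pics/w9.png",c["image"][:,:,::-1]); print(sense()["t"])
E
```

```text
base -5.563415384812135 [452.8 309.8 105.3] 38.0167
38.27 104.65 104.7 0.09 [ 0.01 -0.03  0.04]
38.52 104.3 104.28 -0.45 [0.04 0.04 0.04]
38.77 103.95 103.9 -0.54 [ 0.01 -0.02  0.08]
39.02 103.6 103.57 -0.05 [-0.    0.02 -0.01]
39.27 103.25 103.23 0.32 [-0.03 -0.03  0.01]
39.52 102.9 102.89 0.48 [-0.02  0.04  0.04]
39.77 102.55 102.54 0.58 [ 0.04  0.02 -0.01]
40.02 102.2 102.36 2.13 [-0.06  0.03  0.03]
40.27 101.85 102.29 9.71 [-0.4   0.32  0.01]
contact
40.9583 [ 0.5  0.2 -0.3] 85.17644487848652
42.1
```

View pics/w9.png

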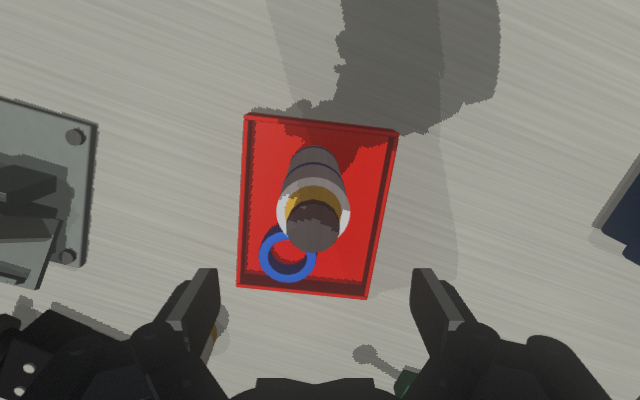

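```bash
python3 - <<'E'
from h import *
w=camera("wrist"); P=cloud(w,np.ones((400,640),bool))
m=np.hypot(P[:,0]-452.6,P[:,1]-309.7)<28; Q=P[m]
h=np.median(Q[(Q[:,2]>142)&(Q[:,2]<185)],0); print("A pad centre/height wrist",h)
R=Q[(Q[:,2]>128)&(Q[:,2]<140)]; print("A barrel end z",np.median(R[:,2]),len(R))
for n in("top","side"):
    c=camera(n); P=cloud(c,np.ones((400,640),bool))
    for k,x,y in (("A",452.6,309.7),("B",549.1,-321.7)):
        Q=P[np.hypot(P[:,0]-x,P[:,1]-y)<32]; Q=Q[Q[:,2]>60]; Q=Q[Q[:,2]<172]
        if len(Q): print(n,k,len(Q),np.percentile(Q[:,2],[50,90,97]).round(1),np.median(Q[:,:2],0).round(1))
    cv2.imwrite(f"pics/{n}9.png",cv2.resize(c["image"][120:370,150:500,::-1],None,fx=2.2,fy=2.2))
print(sense()["t"],sense()["contact_force"].round(1))
E
```

```text
A pad centre/height wrist [451.56704147 308.57247904 163.18227103]
A barrel end z 134.4516430888731 2129
top A 151 [132.1 154.5 163.6] [440.8 293.6]
top B 458 [135.3 145.6 147.2] [ 548.6 -313.4]
side A 463 [122.1 162.1 164.7] [447.6 291.4]
side B 673 [122.1 145.7 147.4] [ 537.2 -332.7]
42.25 [ 0.2  0.1 -0.5]
```

View pics/side9.png

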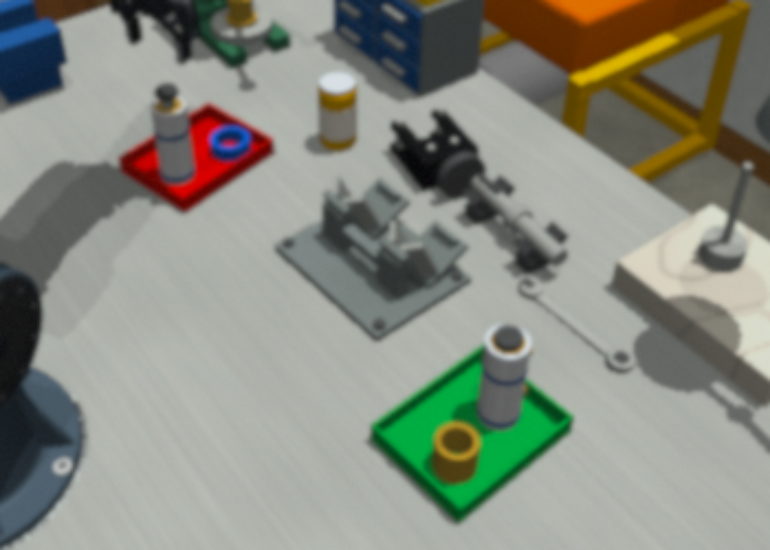

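View pics/top9.png

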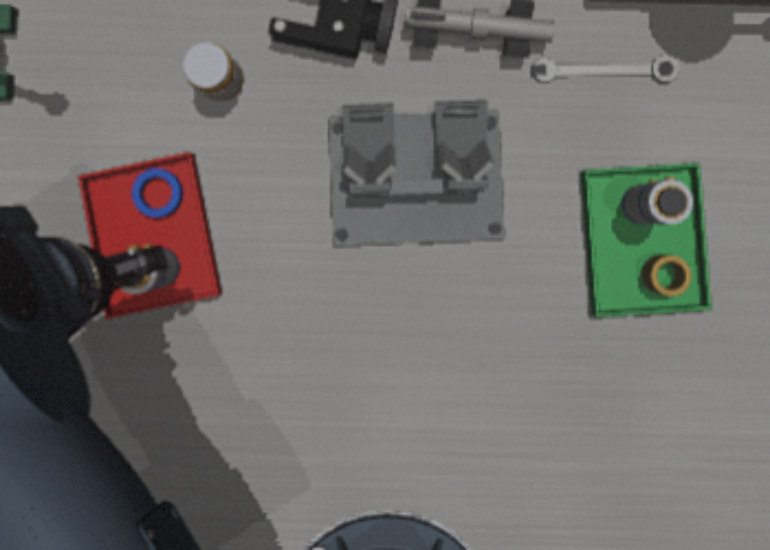

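Both cylinders stand upright in the right trays. A is at about (172,145) and B at about (503,375) in the side picture, the other parts haven't moved, and the gripper is clear. I'm handing in.

```bash
python3 - <<'E'
from station import *
print(job_done())
E
```

```text
the job is handed in; nothing more can be done
None
```

Both cylinders were stroke-checked in their cradles, sorted and handed in at about 42 s of the 72 s allowed.

- **Cylinder A (binds):** resistance began rising at about 18–19 mm, roughly 1.5 N per mm. I stopped at about 22 mm with about 6.5 N on the fingers. It stands upright in the free end of the red tray, and its pad height there (163.2 mm) shows the rod unmoved.
- **Cylinder B (good):** it ran freely all the way to the end stop, felt at 139.9 mm from the foot against a nominal 140 mm. The last press was about 10 N. It stands upright in the free end of the green tray, with its pad at about 146 mm, so the rod is still home.

**Set-down:** each cylinder was lowered in steps of 0.4 mm or less. The step on which I detected contact pressed about 9–10 N more than the hanging weight, and I eased off before releasing.

**Drag reading:** the steady 4 N drag barely showed in the settled force readings. My verdicts rest on the growing force for A and on the free travel to a hard stop for B.

**Final pictures:** the other parts are where they were, and the open gripper is clear of everything. The arm partly hid A in the last top view, so A was confirmed from the side and wrist views. The top and side cameras differed by about 2 mm, within calibration.

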